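# Vent the desiccator box and hold its lid open at 50 degrees

### The job

Vent the white desiccator box first: press the blue spring treadle beside it down to its stop with the gripper and let it come back up. Then lift the box's lid by its black bar handle and hold it open at 50 degrees from closed (the orange mark on the scale beside the lid, give or take 4 degrees) so that a colleague can reach the vials; the lid falls shut if let go, so never let it drop, and finish while still holding it by the bar. Leave the things standing round it where they are.

Things in the scene. Friction and masses are not known exactly. Their poses are not given: they have to be found in the camera images.
- box: white open-topped desiccator box fixed on levelling feet 4 to 48 mm above the worktop, 170 (x) x 180 (y) x 90 mm tall, vials inside. Origin: centre of its underside; x from front to hinge, y left, z up; at yaw 0 the front faces the robot. A rail on its left (+y) side carries the valve block. A steel arc with marks every 10 degrees stands at the lid's right (-y) edge, orange mark at 50 degrees.
- hinge_mid (a point): middle of the lid's hinge line (which runs along the box's y axis); in the box frame at x +91, y 0, z +94 mm
- lid_angle (a joint): opening angle of the lid, rad: 0 shut (as it starts), 50 degrees = 0.873, stop at 1.3. Grey frame with a clear pane, 176 mm from hinge to front edge, 180 mm wide, 8 mm thick, about 0.4 kg (varies). Not latched; falls shut from any angle when let go.
- lid: the lid with its black handle: a straight round bar 12 mm thick, 84 mm long, parallel to the hinge, on two arms at its ends. Origin on the hinge line at its middle (same as hinge_mid); x, y, z as the box's when shut, turning with the lid.
- bar_mid (a point): middle of the bar's centreline, the place to grip. Lid shut: 216 mm in front of the hinge line and 30 mm above it, 40 mm ahead of the lid's front edge, 25 mm above its top face, free for 33 mm either way along the bar. Moves on an arc of radius 218 mm about the hinge. Pinched across from above, the round bar turns between the pads, so the gripper can stay pointing down.
- valve_block: grey vent valve block clamped to the rail on the box's left side parallel to the box, undersides level; base 120 mm (x) x 50 mm (y) x 12 mm, ears 41 mm tall at the back. Origin: centre of its underside.
- treadle_angle (a joint): angle of the treadle pressed down, in rad: 0 up (at rest), 0.25 at its stop; it counts as down beyond 0.22. A spring returns it: it takes about 3 N at the pad to start and 8.5 N at the stop.
- treadle: the blue treadle of the valve block. Origin on its hinge line at its middle, 30 mm above the underside of the block, at the back of the block.
- treadle_pad (a point): point to press, on the black pad of the blue treadle, 75 mm in front of the treadle's hinge, 56 mm above the block's underside at rest, on its middle line. Plate 100 mm long, 28 mm wide, hinged at its back end, sloping up to the front. This point sinks about 18 mm to the stop. The shut fingertips can press here straight down.
- wide_jar: white plastic jar with a lid, 94 mm wide, 127 mm tall; loose bystander, leave alone. Origin: centre of its underside.
- weigh_bottle: small glass bottle with a knobbed glass lid, 39 mm wide, 59 mm tall; loose bystander, leave alone. Origin: centre of its underside.
- petri_dish: clear shallow glass dish, 61 mm wide, 15 mm tall; loose bystander, leave alone. Origin: centre of its underside.

How it is judged:
By the outcome, as a careful person would: the job done as asked, in the order asked, and still so for the second after the job is handed in, while the arm keeps its last pose, push and grip.
It also fails if it takes over 40 s, if anything falls off the work surface, if the arm or the gripper's body presses on something with over 40 N, if the wrist force passes 120 N, or if a joint passes its speed limit or range.

### The arm

A 6-joint arm with a two-finger parallel gripper is mounted at the origin on a cart in front of the work surface, level with it; the furniture and walls round the work are solid. World frame = base frame: x ahead of the robot, y to its left, z up, the work surface at z = 0. Lengths are in m, angles in rad, forces in N, time in s.
With the tool pointing down it reaches from about 0.275 to 1 m from the base axis. Payload 8.4 kg.
Tool frame: the origin (TCP) lies between the finger pads, 19 mm behind the fingertips; this is the grasp point; y points along the fingers, z is the direction in which the jaws open and shut, and the axes are right-handed (so a half turn about y gives the same grasp; the last joint's range is limited). The gripper opens to 85 mm and grips with 20 to 120 N. Pads are 22 mm wide; open, the fingers measure 114 mm over their backs; the gripper's body (76 mm by 85 mm) begins 54 mm behind the grasp point. The pads swing forward as they close: fully open they stand 13 mm farther back than shut.
Start: joints at [-1.104, 0.353, 1.633, -0, 1.155, -0.002], TCP at [0.282, -0.558, 0.25] pointing down, gripper open.
Joint ranges: [-2.63, 2.63], [-0.92, 2.1], [0.06, 2.66], [-1.3, 4.44], [0, 2.69], [-3.02, 3.02]. Speed limits (rad/s): [2.22, 2.22, 2.79, 3.14, 3.14, 3.14].

### API

Orientations are given as a unit quaternion [x, y, z, w].
In Python, from workcell import bot, hand, kinematics, get_obs, vision, hand_in gives the robot as it stands. The module is installed in compiled form; this text tells all that it offers. Calls block until the motion is done:
- bot.reach(position, orientation): joint-space move of the TCP to a pose.
- bot.servo_line(position, ori=None, velocity=0.15): straight line of the TCP; ori=None keeps the orientation; velocity is the mean speed in m/s.
- bot.goto_joints(angles): joint-space move.
- hand.move_gripper(opening, strength=None): finger opening in m; strength is the grip in N (None keeps the last); returns when the fingers have stopped.
- bot.dwell(seconds).
- kinematics.solve_ik(position, orientation): joint angles nearest the present ones, or None.
- get_obs(): the state.
- vision.read_camera(name): name is "scene" or "side" or "wrist"; returns a dict with "frame" (400x640x3 uint8, red, green, blue), "intrinsics" (3x3 intrinsics, pixels), "view" (4x4, takes a point from world to camera coordinates). Camera axes: x right, y down, z forward; pixel columns grow to the right and rows downward; lengths in m; the calibration is good to about 2 mm. A picture is of the moment at which its call begins. There is no depth.
A pose or a line that the arm cannot do raises bot.IKError and nothing moves.
- hand_in(): hands the job in, once; it reports no verdict.
The state is a dict: "time_s": time; "joint_pos": joint angles; "joint_vel": joint speeds; "joint_efforts": joint torques, N m; "position": TCP position; "orientation": TCP orientation; "wrist_force": force on the tool from outside, world axes, zero at the start; "ft_torque": the same for the moment, N m; "gripper_width": finger opening in m.
Only numpy, scipy, OpenCV 4.12 (cv2) and the standard library are available. Lean on these libraries where they do the work, as an engineer would, in place of code of your own. Each camera call takes 0.05 s, during which the arm holds its last target. There are 200 camera calls.

## Working session

There is one attempt and no reset: what is moved stays moved. The work goes in short steps, each a Python script; the robot and the scene stay as the last script left them, time stands still between calls to the robot, and variables do not carry over. Pictures are saved under pics/ and viewed, about 8 in all and at most 12, crops included, and the job is handed in when it is done.

```bash
mkdir -p pics; python3 - <<'E'
from workcell import vision,get_obs
import cv2,numpy as np
for n in ["scene","side"]:
    c=vision.read_camera(n); cv2.imwrite(f"pics/{n}0.png",cv2.cvtColor(cv2.resize(c["frame"],(800,500),interpolation=cv2.INTER_CUBIC),cv2.COLOR_RGB2BGR))
    cv2.imwrite(f"pics/{n}0_raw.png",cv2.cvtColor(c["frame"],cv2.COLOR_RGB2BGR))
    np.savez(f"{n}.npz",K=c["intrinsics"],V=c["view"]); print(n,c["intrinsics"].tolist(),c["view"].round(3).tolist())
o=get_obs();print(o["orientation"],o["position"],o["time_s"],o["wrist_force"])
E
```

```text
scene [[407.356977216027, 0.0, 315.75160789149595], [0.0, 407.356977216027, 195.50820058964754], [0.0, 0.0, 1.0]] [[0.909, -0.416, 0.005, -0.678], [-0.195, -0.437, -0.878, 0.046], [0.368, 0.797, -0.478, 1.16], [0.0, 0.0, 0.0, 1.0]]
side [[419.1278965956911, 0.0, 318.7434543588572], [0.0, 419.1278965956911, 201.8081546702319], [0.0, 0.0, 1.0]] [[0.947, -0.321, -0.022, -0.676], [-0.211, -0.568, -0.796, 0.015], [0.243, 0.758, -0.606, 1.144], [0.0, 0.0, 0.0, 1.0]]
[-0.16434197  0.68820357 -0.68733643  0.16412249] [ 0.2821883  -0.55720647  0.24932268] 0.1 [ 0.18610257 -0.30080155 -0.20243737]
```

View pics/scene0.png

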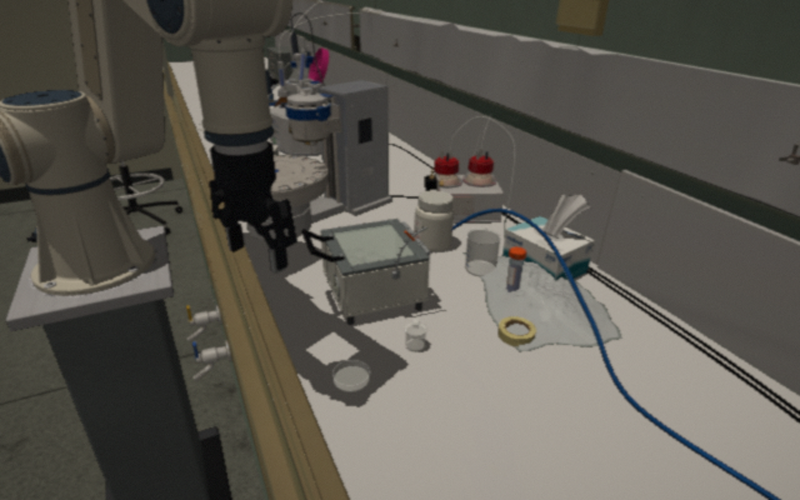

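View pics/side0.png

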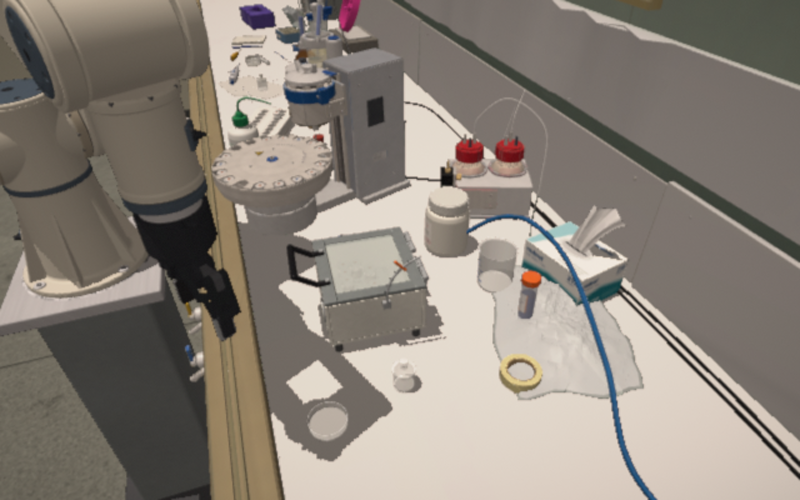

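The side view shows the box at about (370,285) with the bar handle at (290–320,245–285). The treadle is hidden behind the box's left side. I'll enlarge the crops.

```bash
python3 - <<'E'
import cv2
a=cv2.imread("pics/side0_raw.png")[176:286,222:352]
cv2.imwrite("pics/c1.png",cv2.resize(a,None,fx=5,fy=5,interpolation=cv2.INTER_CUBIC))
a=cv2.imread("pics/scene0_raw.png")[170:262,240:352]
cv2.imwrite("pics/c2.png",cv2.resize(a,None,fx=6,fy=6,interpolation=cv2.INTER_CUBIC))
E
```

```text
(no output)
```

View pics/c1.png

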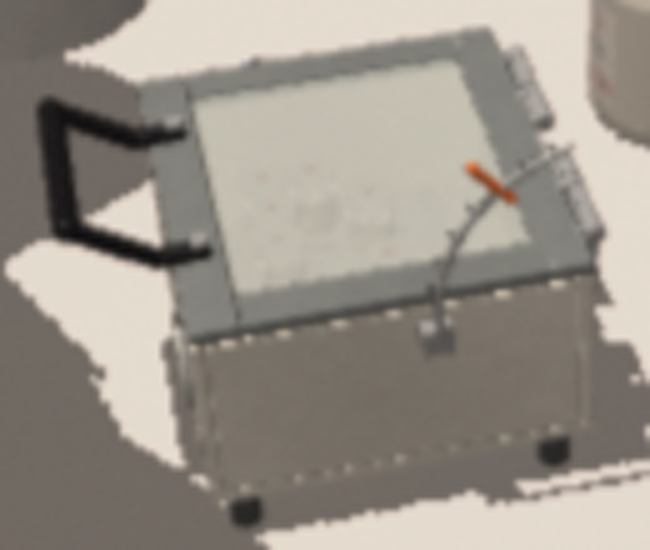

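View pics/c2.png

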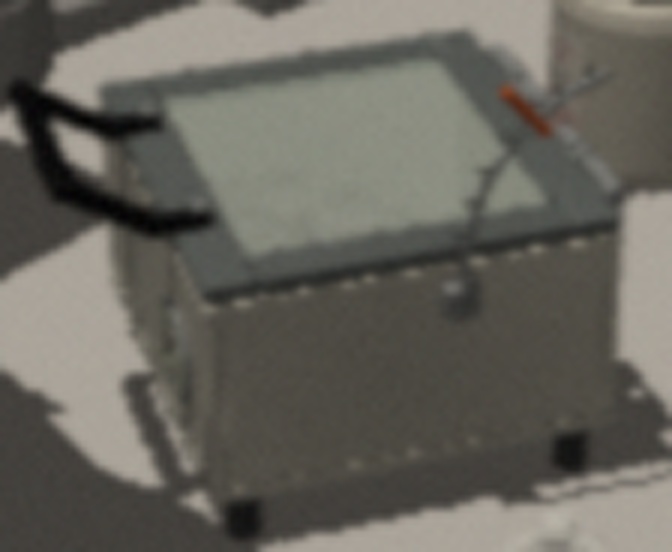

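The crops show the lid corners (side crop: 142,85; 190,338; 595,266; 490,28), the bar ends, and the lower front-right corner. I'll fit the box pose from both views.

```bash
cat > h.py <<'E'
import numpy as np,cv2
from scipy.spatial.transform import Rotation as R
def proj(P,K,V):
    c=(V[:3,:3]@np.atleast_2d(P).T).T+V[:3,3]; u=(K@c.T).T; return u[:,:2]/u[:,2:]
def b2w(p,q):  # q=x,y,z,yaw ; p box frame
    return R.from_euler('z',q[3]).apply(np.atleast_2d(p))+q[:3]
def down(yaw,flip=0):  # tool y down, tool z (jaw axis) horizontal at angle yaw
    y=np.array([0,0,-1.]);z=np.array([np.cos(yaw),np.sin(yaw),0]);x=np.cross(y,z)
    return R.from_matrix(np.c_[x,y,z]).as_quat()
E
python3 - <<'E'
from h import *
from scipy.optimize import least_squares
M=np.array([[-85,90,98],[-85,-90,98],[91,-90,98],[91,90,98],[-125,39,124],[-125,-39,124],[-85,-90,0]])/1e3
s=np.array([[142,85],[190,336],[595,266],[490,28],[50,106],[65,230],[222,500]])
c=np.array([[103,88],[210,294],[618,220],[468,33],[22,92],[62,188],[212,498]])
s=(s+.5)/5-.5+[222,176]; c=(c+.5)/6-.5+[240,170]
S=np.load("side.npz");C=np.load("scene.npz")
f=lambda q:np.r_[proj(b2w(M,q),S["K"],S["V"])-s,proj(b2w(M,q),C["K"],C["V"])-c].ravel()
r=least_squares(f,[.6,-.2,.03,0],loss='soft_l1');q=r.x
print(q.round(4),f(q).reshape(-1,2).round(1).tolist());np.save("q.npy",q)
print("bar",b2w([-.125,0,.124],q),"hinge",b2w([.091,0,.094],q))
from workcell import kinematics,get_obs
print(R.from_quat(get_obs()["orientation"]).as_matrix().round(2).tolist())
for p in ([-.125,0,.124],[-.03,.13,.3],[0,.13,.35]):
  for k in (0,np.pi/2,np.pi,-np.pi/2):
    j=kinematics.solve_ik(b2w(p,q)[0],down(q[3]+k));print(p,k,None if j is None else np.round(j,2))
E
```

```text
[ 0.5316 -0.3543  0.0137 -0.0804] [[-1.5, -0.6], [-0.9, -0.8], [1.2, -2.0], [1.0, -0.8], [0.1, 1.6], [0.2, -1.5], [-2.4, -0.4], [-1.0, 0.6], [-1.3, 0.6], [2.3, -0.1], [1.1, 0.1], [0.3, 1.9], [0.3, 0.6], [0.2, 1.7]]
bar [[ 0.40704378 -0.34429148  0.13770006]] hinge [[ 0.62234571 -0.3616431   0.10770006]]
[[-0.89, -0.0, 0.45], [-0.45, 0.0, -0.89], [0.0, -1.0, -0.0]]
[-0.125, 0, 0.124] 0 [-0.7   0.35  1.93 -0.    0.86 -0.62]
[-0.125, 0, 0.124] 1.5707963267948966 [-0.7   0.35  1.93 -0.    0.86 -2.2 ]
[-0.125, 0, 0.124] 3.141592653589793 [-0.7   0.35  1.93 -0.    0.86  2.52]
[-0.125, 0, 0.124] -1.5707963267948966 [-0.7   0.35  1.93 -0.    0.86  0.95]
[-0.03, 0.13, 0.3] 0 [-0.41  0.19  1.7  -0.    1.24 -0.33]
[-0.03, 0.13, 0.3] 1.5707963267948966 [-0.41  0.19  1.7  -0.    1.24 -1.9 ]
[-0.03, 0.13, 0.3] 3.141592653589793 [-0.41  0.19  1.7   0.    1.24  2.81]
[-0.03, 0.13, 0.3] -1.5707963267948966 [-0.41  0.19  1.7   0.    1.24  1.24]
[0, 0.13, 0.35] 0 [-0.4   0.21  1.58 -0.    1.36 -0.32]
[0, 0.13, 0.35] 1.5707963267948966 [-0.4   0.21  1.58 -0.    1.36 -1.89]
[0, 0.13, 0.35] 3.141592653589793 [-0.4   0.21  1.58  0.    1.36  2.83]
[0, 0.13, 0.35] -1.5707963267948966 [-0.4   0.21  1.58  0.    1.36  1.26]
```

```bash
python3 - <<'E'
from h import *
from workcell import bot,hand,vision,get_obs
q=np.load("q.npy")
p=get_obs()["position"]; bot.servo_line([p[0],p[1],.40],velocity=.3)
bot.reach(b2w([-.03,.10,.42],q)[0],down(q[3]))
hand.move_gripper(0.0,40)
c=vision.read_camera("wrist");np.savez("w1.npz",K=c["intrinsics"],V=c["view"])
cv2.imwrite("pics/w1.png",cv2.cvtColor(cv2.resize(c["frame"],(800,500),interpolation=cv2.INTER_CUBIC),cv2.COLOR_RGB2BGR))
o=get_obs();print(o["time_s"],o["position"],o["gripper_width"],c["view"].round(2).tolist())
E
```

```text
2.9917 [ 0.50980114 -0.25220493  0.43369249] 0.000406927196925737 [[1.0, -0.08, -0.0, -0.53], [-0.08, -0.96, 0.27, -0.29], [-0.02, -0.27, -0.96, 0.5], [0.0, 0.0, 0.0, 1.0]]
```

View pics/w1.png

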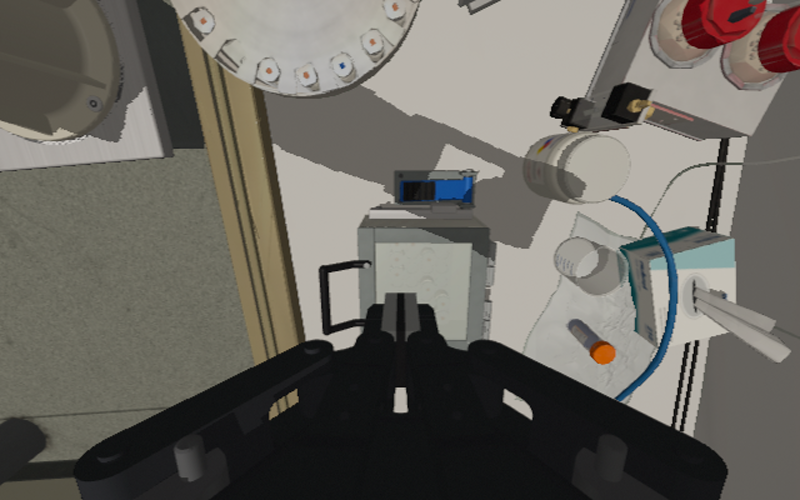

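The wrist view shows the treadle at (400–474,178–203) with its black pad on the left at about (418,190). The lid's left edge is at y≈228, the bar at x≈326, and the jar is well clear. I'll take one enlarged crop for precise pixels.

```bash
python3 - <<'E'
import cv2
a=cv2.imread("pics/w1.png")[155:345,305:505]
cv2.imwrite("pics/c3.png",cv2.resize(a,None,fx=3,fy=3,interpolation=cv2.INTER_CUBIC))
E
```

```text
(no output)
```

View pics/c3.png

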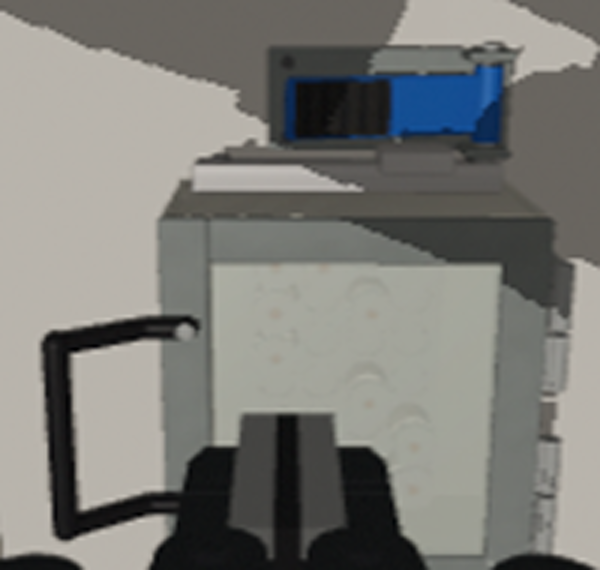

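```bash
python3 - <<'E'
from h import *
from scipy.optimize import least_squares
M=np.array([[-85,90,98],[-85,-90,98],[91,-90,98],[91,90,98],[-125,37.5,124],[-125,-37.5,124],[-85,-90,0]])/1e3
s=np.array([[142,85],[190,336],[595,266],[490,28],[50,106],[65,230],[222,500]])
c=np.array([[103,88],[210,294],[618,220],[468,33],[22,92],[62,188],[212,498]])
cw=lambda p:((np.array(p,float)+.5)/3-.5+[305,155]+.5)/1.25-.5
w=cw([[158,218],[553,216],[58,342],[66,528]]);Mw=M[[0,3,4,5]]
s=(s+.5)/5-.5+[222,176]; c=(c+.5)/6-.5+[240,170]
S=np.load("side.npz");C=np.load("scene.npz");W=np.load("w1.npz")
f=lambda q:np.r_[proj(b2w(M,q),S["K"],S["V"])-s,proj(b2w(M,q),C["K"],C["V"])-c,2*(proj(b2w(Mw,q),W["K"],W["V"])-w)].ravel()
r=least_squares(f,np.load("q.npy"),loss='soft_l1');q=r.x
print(q.round(4),f(q).reshape(-1,2).round(1).tolist());np.save("q.npy",q)
print("bar",b2w([-.125,0,.124],q))
def ray(p,z):
    K,V=W["K"],W["V"];o=-V[:3,:3].T@V[:3,3];d=V[:3,:3].T@np.linalg.inv(K)@np.r_[cw(p),1];return o+d*(z-o[2])/d[2]
for n,p,z in [("padc",(342,109),.056),("padfront",(293,109),.061),("padback",(390,109),.047),("platefrontL",(286,78),.064),("platefrontR",(287,141),.064),("hinge",(490,100),.036),("blockFL",(268,47),.012)]:
    P=ray(p,q[2]+z);print(n,P.round(4),"box",R.from_euler('z',-q[3]).apply(P-q[:3]).round(4))
E
```

```text
[ 0.5293 -0.3669  0.0218 -0.0808] [[-1.9, -0.3], [-1.2, 0.5], [2.3, -1.0], [1.7, -0.6], [-0.6, 2.4], [-0.6, -1.1], [-2.6, 1.4], [-0.7, 0.0], [-0.6, 0.4], [4.1, -0.4], [2.3, -0.6], [0.7, 1.6], [0.5, -0.1], [0.9, 2.1], [-1.1, -0.9], [7.9, 0.1], [-0.7, 5.7], [0.5, -6.7]]
bar [[ 0.40466775 -0.35680356  0.1457974 ]]
padc [ 0.5359 -0.2359  0.0778] box [-0.0039  0.1311  0.056 ]
padfront [ 0.5137 -0.2336  0.0828] box [-0.0263  0.1316  0.061 ]
padback [ 0.5585 -0.2387  0.0688] box [0.0188 0.1302 0.047 ]
platefrontL [ 0.5117 -0.2194  0.0858] box [-0.0294  0.1456  0.064 ]
platefrontR [ 0.5099 -0.2473  0.0858] box [-0.029   0.1176  0.064 ]
hinge [ 0.6069 -0.2395  0.0578] box [0.0671 0.1332 0.036 ]
blockFL [ 0.5038 -0.2077  0.0338] box [-0.0383  0.1566  0.012 ]
```

Residuals show that the visible rear edge is a few mm ahead of the hinge line and the bar corners are at ±42 mm. I'll refit with that.

```bash
python3 - <<'E'
from h import *
from scipy.optimize import least_squares
M=np.array([[-85,90,98],[-85,-90,98],[84,-90,98],[84,90,98],[-125,42,124],[-125,-42,124],[-85,-90,0]])/1e3
s=np.array([[142,85],[190,336],[595,266],[490,28],[50,106],[65,230],[222,500]])
c=np.array([[103,88],[210,294],[618,220],[468,33],[22,92],[62,188],[212,498]])
cw=lambda p:((np.array(p,float)+.5)/3-.5+[305,155]+.5)/1.25-.5
w=cw([[158,218],[553,216],[58,342],[66,528]]);Mw=M[[0,3,4,5]]
s=(s+.5)/5-.5+[222,176]; c=(c+.5)/6-.5+[240,170]
S=np.load("side.npz");C=np.load("scene.npz");W=np.load("w1.npz")
f=lambda q:np.r_[proj(b2w(M,q),S["K"],S["V"])-s,proj(b2w(M,q),C["K"],C["V"])-c,2*(proj(b2w(Mw,q),W["K"],W["V"])-w)].ravel()
r=least_squares(f,np.load("q.npy"),loss='soft_l1');q=r.x
print(q.round(4),f(q).reshape(-1,2).round(1).tolist());np.save("q.npy",q)
print("bar",b2w([-.125,0,.124],q))
def ray(p,z):
    K,V=W["K"],W["V"];o=-V[:3,:3].T@V[:3,3];d=V[:3,:3].T@np.linalg.inv(K)@np.r_[cw(p),1];return o+d*(z-o[2])/d[2]
for n,p,z in [("padc",(342,109),.056),("padfront",(293,109),.061),("padback",(390,109),.047),("platefrontL",(286,78),.064),("platefrontR",(287,141),.064),("hinge",(490,100),.036),("blockFL",(268,47),.012)]:
    P=ray(p,q[2]+z);print(n,P.round(4),"box",R.from_euler('z',-q[3]).apply(P-q[:3]).round(4))
E
```

```text
[ 0.53   -0.3671  0.0228 -0.082 ] [[-1.5, -0.7], [-1.0, 0.1], [-0.6, -0.8], [-0.7, -0.5], [-0.4, 0.8], [-0.1, -0.2], [-2.4, 1.0], [-0.4, -0.4], [-0.3, -0.0], [1.6, -0.3], [0.2, -0.5], [0.6, 0.3], [1.2, 0.4], [1.1, 1.7], [-0.2, -0.6], [0.5, 0.7], [-0.3, 0.6], [1.3, -1.1]]
bar [[ 0.40540952 -0.35685929  0.1468443 ]]
padc [ 0.5359 -0.2358  0.0788] box [-0.0049  0.1314  0.056 ]
padfront [ 0.5137 -0.2335  0.0838] box [-0.0272  0.1318  0.061 ]
padback [ 0.5584 -0.2385  0.0698] box [0.0178 0.1305 0.047 ]
platefrontL [ 0.5117 -0.2193  0.0868] box [-0.0303  0.1458  0.064 ]
platefrontR [ 0.5099 -0.2472  0.0868] box [-0.0299  0.1179  0.064 ]
hinge [ 0.6067 -0.2394  0.0588] box [0.066  0.1336 0.036 ]
blockFL [ 0.5038 -0.2076  0.0348] box [-0.0392  0.1568  0.012 ]
```

```bash
python3 - <<'E'
from h import *
from workcell import bot,hand,vision,get_obs
q=np.load("q.npy");p=b2w([-.006,.1315,0],q)[0]
bot.servo_line([p[0],p[1],.25],ori=down(q[3]),velocity=.25)
bot.servo_line([p[0],p[1],.106],velocity=.15)
f0=get_obs()["wrist_force"][2];print("t",get_obs()["time_s"],f0)
hit=0
for z in np.arange(.102,.066,-.002):
    bot.servo_line([p[0],p[1],z],velocity=.03)
    o=get_obs();F=o["wrist_force"][2]-f0;print(round(z,3),round(o["position"][2],4),round(F,1),end=" | ")
    if F>22: break
bot.dwell(.2);o=get_obs();print("\nend",o["position"],o["wrist_force"]-0,o["time_s"])
c=vision.read_camera("wrist");a=c["frame"];cv2.imwrite("pics/w2.png",cv2.cvtColor(cv2.resize(a,(800,500)),cv2.COLOR_RGB2BGR))
c=vision.read_camera("side");cv2.imwrite("pics/s2.png",cv2.cvtColor(cv2.resize(c["frame"],(800,500)),cv2.COLOR_RGB2BGR))
E
```

```text
t 4.9917 -0.6506702208927297
0.102 0.1023 0.6 | 0.1 0.1002 2.8 | 0.098 0.098 3.7 | 0.096 0.0959 4.9 | 0.094 0.094 5.4 | 0.092 0.092 5.9 | 0.09 0.0901 6.2 | 0.088 0.0881 7.4 | 0.086 0.0861 8.1 | 0.084 0.0842 7.5 | 0.082 0.0822 9.9 | 0.08 0.0809 15.5 | 0.078 0.0803 32.4 | 
end [ 0.53435091 -0.23559109  0.08032206] [-10.65097365   2.97156006  31.8543575 ] 8.475
```

View pics/w2.png

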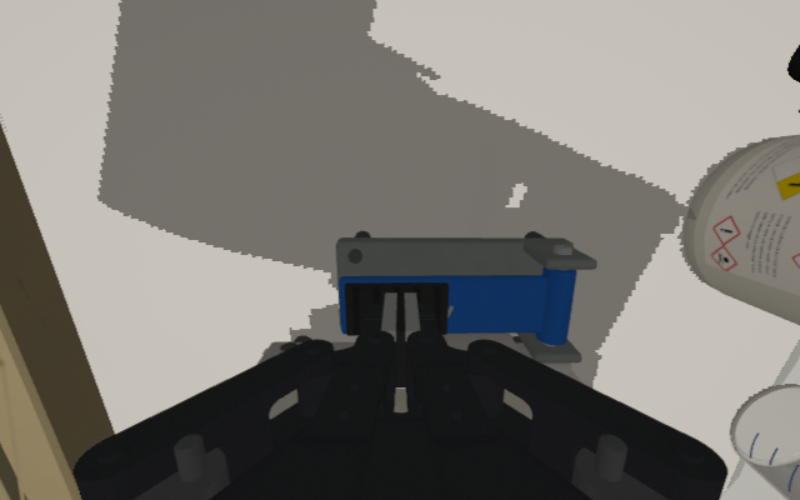

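The treadle reached its stop: a spring ramp of 3 to 10 N over 20 mm, then a hard rise to 32 N. The picture shows the shut tips on the black pad at (400,300) with the plate lying flat. Next I'll release it, check it, and grip the bar.

```bash
python3 - <<'E'
from h import *
from workcell import bot,hand,vision,get_obs,kinematics
q=np.load("q.npy");p=b2w([-.006,.1315,0],q)[0];b=b2w([-.125,0,.124],q)[0]
bot.servo_line([p[0],p[1],.105],velocity=.06)
bot.servo_line([p[0],p[1],.27],velocity=.2)
c=vision.read_camera("wrist");cv2.imwrite("pics/w3.png",cv2.cvtColor(c["frame"],cv2.COLOR_RGB2BGR)[60:260,150:500])
bot.reach([b[0],b[1],.27],down(q[3]))
hand.move_gripper(.05,40)
c=vision.read_camera("wrist");np.savez("w4.npz",K=c["intrinsics"],V=c["view"])
a=np.vstack([cv2.imread("pics/w3.png"),cv2.cvtColor(c["frame"],cv2.COLOR_RGB2BGR)[100:300,150:500]])
cv2.imwrite("pics/w4.png",cv2.resize(a,None,fx=1.5,fy=1.5))
o=get_obs();print(o["time_s"],o["position"],b,o["wrist_force"],o["gripper_width"])
th=np.arctan2(30,216)+np.radians([0,25,50]);r=.2181
for t in th:
    P=b2w([.091-r*np.cos(t),0,.094+r*np.sin(t)],q)[0];j=kinematics.solve_ik(P,down(q[3]));print(P.round(3),None if j is None else np.round(j,2))
print(proj(b2w([[-.125,y,.124] for y in(-.042,0,.042)],q),c["intrinsics"],c["view"]).round(1).tolist())
E
```

```text
11.525 [ 0.40555352 -0.35675485  0.27000723] [ 0.40540952 -0.35685929  0.1468443 ] [ 0.26792333 -1.24842269  0.50932804] 0.04990300074204869
[ 0.405 -0.357  0.147] [-0.72  0.35  1.91 -0.    0.89 -0.64]
[ 0.438 -0.36   0.235] [-0.69  0.28  1.77 -0.    1.09 -0.61]
[ 0.505 -0.365  0.302] [-0.63  0.31  1.58 -0.    1.25 -0.55]
[[320.3, 241.4], [320.3, 199.3], [320.3, 153.3]]
```

View pics/w4.png

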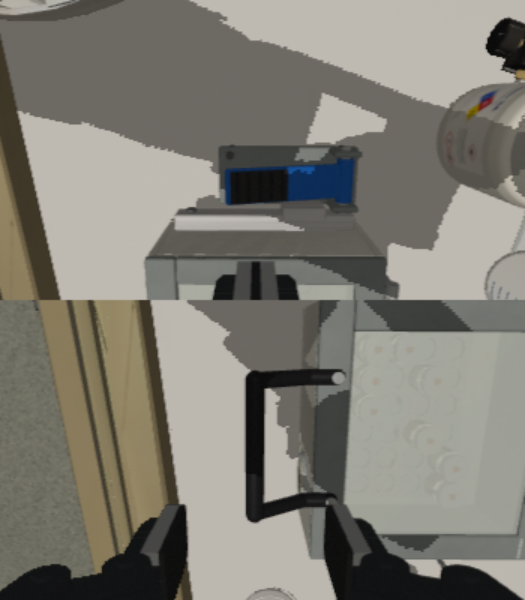

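The treadle has sprung back up (upper half). The bar is where predicted (raw column about 320, rows 150–243), so I'll grip it.

```bash
python3 - <<'E'
from h import *
from workcell import bot,hand,vision,get_obs
q=np.load("q.npy");b=b2w([-.125,0,.124],q)[0]
bot.servo_line([*b[:2],.18],velocity=.2)
f0=get_obs()["wrist_force"]
bot.servo_line(b,velocity=.08)
print("at bar",get_obs()["wrist_force"]-f0)
hand.move_gripper(0.0,50);bot.dwell(.2)
o=get_obs();print(o["time_s"],o["position"],o["gripper_width"],o["wrist_force"]-f0,o["ft_torque"]);np.save("f0.npy",f0)
c=vision.read_camera("side");i=cv2.cvtColor(c["frame"],cv2.COLOR_RGB2BGR)[130:270,190:350];cv2.imwrite("pics/s5.png",cv2.resize(i,None,fx=4,fy=4,interpolation=cv2.INTER_CUBIC))
E
```

```text
at bar [0.65202309 0.24045782 0.10387056]
13.3333 [ 0.40503786 -0.35696884  0.14732905] 0.010215204065566816 [-4.6471646   1.26652269  5.87800574] [0.02869428 0.63428481 0.02813769]
```

View pics/s5.png

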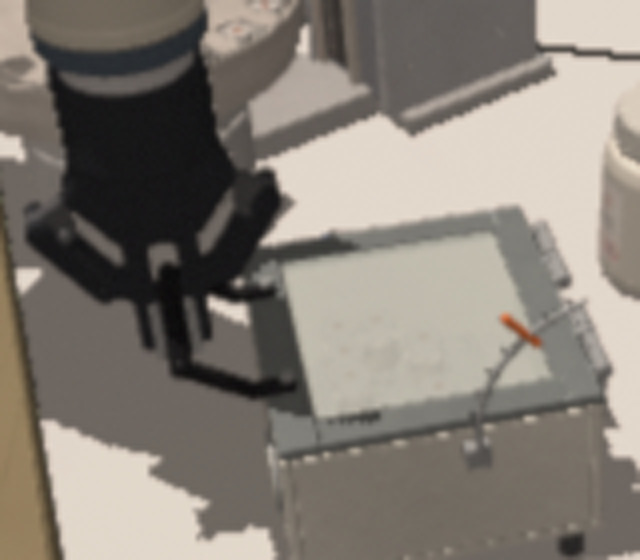

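The fingers straddle the bar with the tips below it (bar at about (170,320) in the crop). I'll lift along the arc while watching forces and width.

```bash
cat > arc.py <<'E'
from h import *
def arc(q,deg):
    t=np.arctan2(30,216)+np.radians(deg);r=np.hypot(.216,.03)
    return b2w([.091-r*np.cos(t),0,.094+r*np.sin(t)],q)[0]
E
python3 - <<'E'
from arc import *
from workcell import bot,hand,vision,get_obs
q=np.load("q.npy");f0=np.load("f0.npy")
for d in list(range(4,49,4))+[50]:
    bot.servo_line(arc(q,d),velocity=.06);o=get_obs();F=o["wrist_force"]-f0
    print(d,F.round(1),round(o["gripper_width"],4),(o["position"]-arc(q,d)).round(4))
    if np.linalg.norm(F)>35: print("stop");break
bot.dwell(.2);print(get_obs()["time_s"])
for n in("scene","side"):
    c=vision.read_camera(n);cv2.imwrite(f"pics/{n}6.png",cv2.cvtColor(c["frame"],cv2.COLOR_RGB2BGR))
i=np.hstack([cv2.imread("pics/scene6.png")[80:270,225:360],cv2.imread("pics/side6.png")[80:270,220:355]])
cv2.imwrite("pics/m6.png",cv2.resize(i,None,fx=2.95,fy=2.95,interpolation=cv2.INTER_CUBIC))
E
```

```text
4 [-5.  -2.4 -3.9] 0.0106 [-0.0005 -0.0001  0.0005]
8 [-5.1 -3.  -3.1] 0.0104 [-0.0006 -0.      0.0004]
12 [-5.4 -3.8 -1.9] 0.0103 [-0.0008 -0.      0.0004]
16 [-6.9 -3.1 -1.4] 0.0103 [-0.0011 -0.      0.0004]
20 [-9.5 -2.2  0.3] 0.0104 [-0.0014  0.      0.0004]
24 [-12.   -1.    3.7] 0.0101 [-0.0017 -0.      0.0007]
28 [-13.1  -1.7   5.7] 0.0099 [-0.0021 -0.      0.0008]
32 [-14.7  -1.4   7.3] 0.01 [-0.0025  0.      0.0011]
36 [-17.8  -0.7  11.4] 0.0103 [-0.0028 -0.      0.0014]
40 [-18.8   0.1  15.7] 0.0101 [-0.0028 -0.      0.0021]
44 [-20.    1.9  20. ] 0.0099 [-0.0028 -0.0001  0.0027]
48 [-17.5   2.9  20. ] 0.0103 [-0.0016 -0.0003  0.0035]
50 [-17.3   2.5  21.2] 0.0099 [-0.0016 -0.0003  0.0036]
18.6583
```

View pics/m6.png

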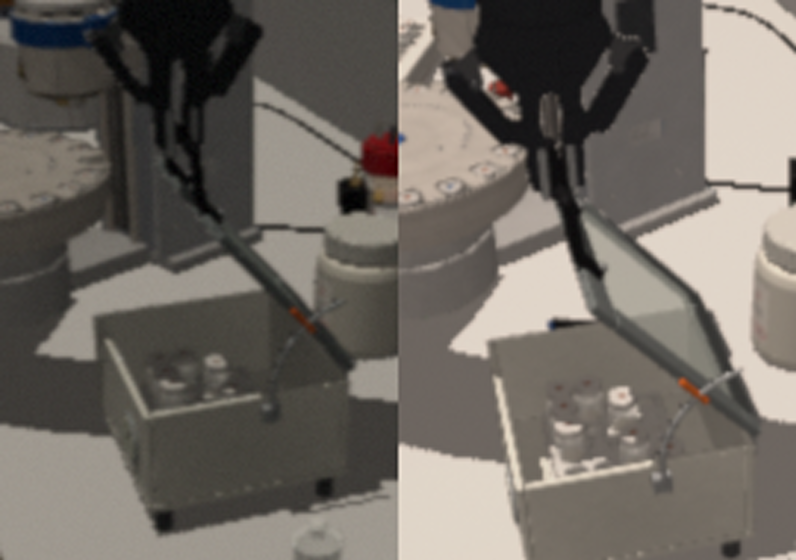

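The lid edge lies about on the orange mark (side at about (692,390), scene at about (302,320)). The residual force is radial at about 27 N, meaning my arc is about 4 mm short. I'll relax it by commanding the actual position, then measure the angle.

```bash
python3 - <<'E'
from arc import *
from workcell import bot,vision,get_obs
f0=np.load("f0.npy")
for k in range(2):
    bot.servo_line(get_obs()["position"]);bot.dwell(.3);o=get_obs();print((o["wrist_force"]-f0).round(1),o["position"].round(4),o["gripper_width"],o["time_s"])
for n in("scene","side"):
    c=vision.read_camera(n);cv2.imwrite(f"pics/{n}7.png",cv2.cvtColor(c["frame"],cv2.COLOR_RGB2BGR))
cv2.imwrite("pics/m7.png",cv2.resize(np.hstack([cv2.imread("pics/scene7.png")[140:225,290:350],cv2.imread("pics/side7.png")[145:230,275:350]]),None,fx=5.9,fy=5.9,interpolation=cv2.INTER_CUBIC))
q=np.load("q.npy");h=b2w([.091,0,.094],q)[0];d=R.from_euler('z',-q[3]).apply(o["position"]-h);print(d,np.hypot(d[0],d[2]),np.degrees(np.arctan2(d[2],-d[0])-np.arctan2(30,216)))
E
```

```text
[-2.8 -0.8 -0.7] [ 0.5032 -0.3653  0.3052] 0.010295688949228101 19.3083
[-2.6 -2.4 -2.5] [ 0.5032 -0.3653  0.3052] 0.010039285673888707 19.8583
[-0.11785795 -0.00039066  0.18838986] 0.22221889064555228 50.06246437148155
```

View pics/m7.png

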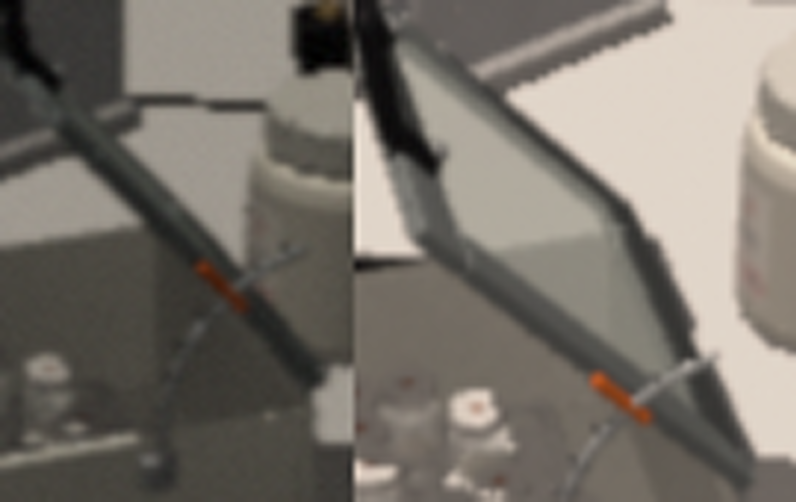

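```bash
python3 - <<'E'
from arc import *
from scipy.optimize import least_squares
q=np.load("q.npy");S=np.load("side.npz");C=np.load("scene.npz")
s=np.array([[422,230],[748,472],[398,30],[630,205]])/5.9-.4+[275-60,145]
c=np.array([[50,105],[312,380]])/5.9-.4+[290,140]
def pts(a,o):
    L=np.array([[-.176,-.09,0],[-.007,-.09,0],[-.176,.09,.004],[-.007,.09,.004]])
    return b2w(R.from_euler('y',a).apply(L)+[.091+o[0],0,.094+o[1]],q)
def f(x,w=0):
    P=pts(np.radians(x[0]),x[1:]);return np.r_[proj(P,S["K"],S["V"])-s,proj(P[:2],C["K"],C["V"])-c].ravel()
for n in (1,3):
    r=least_squares(lambda x:f(np.r_[x,np.zeros(3-n)]),[50]+[0]*(n-1),loss='soft_l1',x_scale=[1]+[.001]*(n-1));x=np.r_[r.x,np.zeros(3-n)];print(x,f(x).reshape(-1,2).round(1).tolist())
E
```

```text
[50.73780185  0.          0.        ] [[-0.2, -0.3], [-0.2, 2.7], [-10.0, -13.3], [-0.3, -0.4], [3.2, 2.5], [2.8, 1.2]]
[5.04099734e+01 2.91145879e-04 1.41244156e-03] [[-0.5, -0.6], [-0.0, 2.2], [-10.2, -13.6], [-0.2, -0.9], [2.9, 2.2], [2.9, 0.7]]
```

The angle comes out at 50.4–50.7° from the images and 50.1° from kinematics, and the lid edge is on the mark. The one outlying corner is hidden behind the handle. I'll do a quick check that the bystanders haven't moved, then hand in.

```bash
python3 - <<'E'
import cv2,numpy as np
from workcell import hand_in,get_obs
a=cv2.imread("pics/side0_raw.png").astype(float);b=cv2.imread("pics/side7.png").astype(float)
for n,(x0,x1,y0,y1) in dict(jar=(338,376,150,205),bottle=(312,334,285,314),dish=(240,282,318,355)).items():
    d=abs(a-b)[y0:y1,x0:x1].max(2);print(n,d.mean().round(1),(d>40).mean().round(3))
print(get_obs()["time_s"],get_obs()["gripper_width"]);print(hand_in())
E
```

```text
jar 6.8 0.009
bottle 6.2 0.0
dish 53.8 0.529
19.9583 0.010104186991828716
the job is handed in; nothing more can be done
None
```

The dish check disagreed, so I'll look at the saved picture to see whether that's shadow or movement.

```bash
python3 - <<'E'
import cv2,numpy as np
i=np.hstack([cv2.imread(f"pics/{n}.png")[300:370,220:310] for n in("side0_raw","side7")])
cv2.imwrite("pics/d.png",cv2.resize(i,None,fx=4,fy=4,interpolation=cv2.INTER_CUBIC))
E
```

```text
(no output)
```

View pics/d.png

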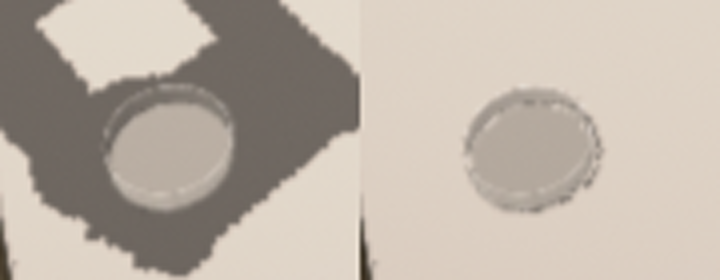

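The job is done and handed in at about 20 s on the robot clock, with the gripper still holding the lid open by its bar at about 50°.

- **Vent:** I pressed the treadle with shut fingertips. The force rose from 3 to 10 N over 20 mm, then hard to 32 N at the stop. A wrist picture afterwards showed it back up.
- **Lid:** I pinched the bar from above and raised it along its arc.
    - The fitted arc was about 4 mm too short, so radial force built up to about 27 N. I relaxed it to about 4 N by moving the target to where the arm actually was.
    - The angle is 50.1° from the arm's position and 50.4–50.7° from the images, and the lid edge lies on the orange mark. One lid corner disagreed in that fit by 10–14 pixels. I took it to be hidden behind the handle and let the robust fit discount it.
- **Bystanders:** The jar and the weighing bottle showed no change between the first and last pictures. The petri dish failed the automatic image comparison, and I only looked into it after handing in. Before and after crops show it in the same place, so the difference is the arm's shadow having moved off it.

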